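Prop the sprung catch and lift out the trimming chuck

TASK

The clay trimming chuck is held in the aluminium fixture by a yellow sprung catch that would snap back if you let go of it. Push the thicker of the two wooden plugs fully down into the gap between the green stop and the yellow catch, so that it stays there and props the catch open, then lift the chuck straight out and set it down gently, upright, on the round plywood bat, leaving the plug in place.

Things in the scene. Friction and masses are not known exactly. Their poses are not given: they have to be found in the camera images.
- plug: THICK round plug of pale wood, upright on the table, 110 mm tall, 0.07 kg. Origin: centre of its underside, z up; any yaw alike. Foot 26 mm across, widening to 38 mm at height 14; 38 mm up to height 58; neck to grip, 24 mm across, from height 64 to the top. An unlisted THIN plug (25 mm across, same height and wood) stands 10 to 20 cm from it, on either side, and is too thin for the job
- fixture: fixed aluminium plate 225 x 115 x 12 mm with a green stop and yellow catch. Origin: on the table under the centre of the chuck's seat; z up, x from the seat to the catch (plate x -60 to 165, y -57 to 57 mm). The chuck stands on the plate (z 12) between 10 mm high steel blocks. Two catch prongs (|y| 28 to 38, z 25 to 34 mm) run past the gap and stop and reach over the chuck's flange
- gap (a point): middle of the gap's floor with the catch shut: fixture x 67, y 0, z 12 mm; axes as the fixture's. Heights above it: green stop's face at x -7 mm, vertical to 38, then leaning away to x -17 at 66; yellow catch's face at x +7, vertical to 24, then sloping back to x +31 at 64, its top. A plug pushed down into this mouth drives the catch to +x; the thick plug ends with its axis at x about +12
- catch (a joint): travel of the yellow sprung catch, m: 0 shut (prongs 17 mm over the chuck's flange), growing along the fixture's +x; about 0.024 with the thick plug fully down, end stop 0.034; the chuck is free above 0.019. Springs push it shut with 2 N at 0, 4 N at 0.024; pushing the plug down takes 4 to 6 N until its foot meets the floor
- chuck: trimming chuck of fired reddish clay: flange 84 mm across and 12 mm thick below, plain round stem 48 mm across above it, 90 mm tall in all, 0.25 to 0.5 kg. Origin: centre of its underside, z up; any yaw alike. Starts upright in the fixture's seat; grip the stem near its top
- bat: round plywood bat fixed flat on the table, 170 mm across, 12 mm thick. Origin: centre of its underside; its top lies 12 mm higher

How it is judged (in metres and radians):
On the way, in this order (a step that is already met when the one before it is completed fails the run):
1. the thick plug stands fully down in the gap, let go, holding the catch open, the chuck still in its seat (value of joint catch above 0.019 m and x of plug in the frame of fixture between 0.06 and 0.1 m and y of plug in the frame of fixture between -0.02 and 0.02 m and z of plug in the frame of fixture below 0.022 m and angle between plug's own z axis and vertical below 0.2 rad and contact force between the fingers and plug below 0.2 N and horizontal distance between chuck and fixture below 0.012 m and z of chuck in the frame of fixture below 0.018 m), for 0.3 s.
2. the chuck is lifted clear of the fixture with the catch still propped open (z of chuck in the frame of fixture above 0.045 m and value of joint catch above 0.019 m), for 0.1 s.
At the end, for the whole second after the job is handed in: chuck upright (7 degrees), still and released on the bat, its axis within 45 mm of the bat's centre; thick plug upright (11 degrees), still and released in the gap, its foot within 10 mm of the gap's floor, holding the catch open by more than 19 mm (value of joint catch above 0.019 m and x of plug in the frame of fixture between 0.06 and 0.1 m and y of plug in the frame of fixture between -0.02 and 0.02 m and z of plug in the frame of fixture below 0.022 m and angle between plug's own z axis and vertical below 0.2 rad and contact force between the fingers and plug below 0.2 N and horizontal distance between chuck and bat below 0.045 m and z of chuck in the frame of bat between 0.008 and 0.017 m and angle between chuck's own z axis and vertical below 0.12 rad and linear speed of each of chuck, plug below 0.02 m/s and contact force between the fingers and chuck below 0.2 N); the robot touches nothing.
It fails at once if the chuck is pulled up against the catch while it is not propped open (z of chuck in the frame of fixture above 0.022 m and horizontal distance between chuck and fixture below 0.06 m and value of joint catch below 0.017 m).
It fails at once if the chuck is dropped (falls by more than about 15 mm) (contact force between the fingers and chuck below 0.05 N and linear speed of chuck above 0.55 m/s).
It also fails if it takes over 48 s, if anything falls off the work surface, if the arm or the gripper's body presses on something with over 40 N, if the wrist force passes 120 N, or if a joint passes its speed limit or range.

ROBOT

A 6-joint arm with a two-finger parallel gripper is mounted at the origin on the work surface. World frame = base frame: x ahead of the robot, y to its left, z up, the work surface at z = 0. Lengths are in m, angles in degrees, forces in N, time in s.
With the tool pointing down it reaches from about 0.4 to 0.925 m from the base axis. Payload 3.4 kg.
Tool frame: the origin (TCP) lies on the centre line of the jaws, within the pads' length; the fingertips stand 22 mm ahead of it and the grasp point (between the pads) lies 3 mm ahead of it; x points along the fingers, z is the direction in which the jaws open and shut, and the axes are right-handed (so a half turn about x gives the same grasp; the last joint's range is limited). The gripper opens to 85 mm and grips with 20 to 120 N. Pads are 22 mm wide; open, the fingers measure 114 mm over their backs; the gripper's body (76 mm by 85 mm) begins 54 mm behind the grasp point. The pads swing forward as they close: fully open they stand 13 mm farther back than shut.
Start: joints at [-81.159, 17.578, 86.31, -0, 76.112, -4.211], TCP at [0.13, -0.56, 0.253] pointing down, gripper open.
Joint ranges: [-179.03, 179.03], [-60, 130.46], [8.19, 133.38], [-81.62, 261.62], [5.75, 156.47], [-153.77, 153.77]. Speed limits (degrees/s): [147.25, 147.25, 180, 180, 180, 180].

INTERFACE

Orientations are given as [roll, pitch, yaw] about the fixed x, y, z axes, in that order (R = Rz(yaw) Ry(pitch) Rx(roll)).
In Python, from plant import env gives the robot as it stands.
- The arm moves only by the tool servo_tool, never from a script. Its argument "moves" is a list of rows, each an object of numbers: "dx", "dy", "dz": the shift along the tool's x, y, z in cm; "twist": the turn about the tool's x in degrees; "claw": the opening in per cent of the stroke, from 0 (shut) to 100 (fully open). In form: [{"dx": .., "dy": .., "dz": .., "twist": .., "claw": ..}, ...]. A call has 1 to 8 rows; each row shifts and turns the pose as measured when the row begins, along the tool's axes as they then stand; what a row does not reach is not made up. A row lasts 1/12 s, in which the tool goes at most 41.7 mm and 7.16 degrees, less where a joint would pass 70% of its speed; a pose out of reach is approached as far as the arm can. A call with a gripper value outside its range is refused whole. The fingers move at their own pace and stop on an object; "squeeze" is the grip in N (left out, the last holds). Time passes only in rows, so rows that do not move let the fingers close. It gives the time, the measured TCP pose, the force and the opening at its end, in the units of the state.
- env.observe(): the state, without advancing time (a new reading comes with each control period).
- env.get_image(name): name is "side" or "top" or "wrist"; returns the picture (384x512x3 uint8, red, green, blue); there is no depth.
- env.camera_params(name): a dict with "K" (3x3 intrinsics, pixels), "camera_from_world" (4x4, takes a point from world to camera coordinates). Camera axes: x right, y down, z forward; pixel columns grow to the right and rows downward; lengths in m; the calibration is good to about 2 mm. A picture is of the moment at which its call begins: read the wrist's pose just before it. camera_params takes no time and is no camera call; for the wrist camera it gives the pose at the moment of the call.
- env.finish_job(): hands the job in, once; it reports no verdict.
The state is a dict: "t": time; "q": joint angles; "joint_vel": joint speeds; "tau": joint torques, N m; "tcp_pos": TCP position; "tool_rot": TCP orientation; "ft_force": force on the tool from outside, world axes, zero at the start; "torque": the same for the moment, N m; "opening": opening from 0.0 (shut) to 1.0 (fully open).
Only numpy, scipy, OpenCV 4.12 (cv2) and the standard library are available. Lean on these libraries where they do the work, as an engineer would, in place of code of your own. Each camera call takes 0.05 s, during which the arm holds its last target. There are 200 camera calls.

## Working session

There is one attempt and no reset: what is moved stays moved. The work goes in short steps, Python scripts to look and compute and a tool call to move; the robot and the scene stay as the last step left them, time stands still between calls to the robot, and variables do not carry over. Pictures are saved under pics/ and viewed, about 8 in all and at most 12, crops included, and the job is handed in when it is done.

Besides the shell and the picture viewer there is one more tool, called in YAML: its name, and indented under it one key for each argument. servo_tool: Moves the arm, as the interface text tells. Its arguments: {"type":"object","properties":{"moves":{"type":"array"},"squeeze":{"type":"number"}},"required":["moves"]}

```bash
mkdir -p pics; ls; cat > h.py <<'E'
import numpy as np, cv2
from plant import env
def P(name):
    c=env.camera_params(name); return np.array(c["K"]),np.array(c["camera_from_world"])
def ray(name,u,v,z,cp=None):
    K,T=cp or P(name); d=T[:3,:3].T@np.linalg.solve(K,[u,v,1]); o=-T[:3,:3].T@T[:3,3]
    return o+d*(z-o[2])/d[2]
def proj(name,p,cp=None):
    K,T=cp or P(name); q=K@(T[:3,:3]@np.array(p)+T[:3,3]); return q[:2]/q[2]
E
python3 - <<'E'
from h import *
o=env.observe(); print(o)
for n in("side","top"):
    im=env.get_image(n); cv2.imwrite(f"pics/{n}0.png",cv2.cvtColor(im,cv2.COLOR_RGB2BGR))
    K,T=P(n); print(n,K[0,0],-T[:3,:3].T@T[:3,3],T[:3,:3].round(2).tolist())
a=cv2.imread("pics/top0.png");cv2.imwrite("pics/top0b.png",cv2.resize(a,(800,600),interpolation=cv2.INTER_CUBIC))
E
```

```text
pics
{'t': 0.0, 'q': array([-8.11589778e+01,  1.76240598e+01,  8.63836257e+01,  5.79092727e-04,
        7.61126243e+01, -4.21104557e+00]), 'joint_vel': array([-0.01734948,  0.09841065, -0.034516  , -0.02566948,  0.0530575 ,
        0.08070937]), 'tau': array([-1.52854613e-03, -4.57559144e+01, -2.51915342e+01, -3.96059331e-04,
        1.31379644e-02, -1.02751437e-05]), 'tcp_pos': array([ 0.12973557, -0.55949533,  0.25236476]), 'tool_rot': array([175.52137276,  89.87968885,  98.57330097]), 'ft_force': array([-0.61963564,  0.23869985, -0.61523354]), 'torque': array([-0.02681587, -0.00150546, -0.01482559]), 'opening': 0.9977793623412942}
side 387.82143633516284 [ 0.33094727 -0.73066252  0.57388491] [[0.97, -0.25, -0.02], [-0.16, -0.55, -0.82], [0.2, 0.8, -0.57]]
top 360.42694544462086 [ 0.43749202 -0.01239753  0.82296316] [[-0.02, -1.0, -0.02], [-1.0, 0.02, -0.06], [0.06, 0.02, -1.0]]
```

View pics/top0b.png

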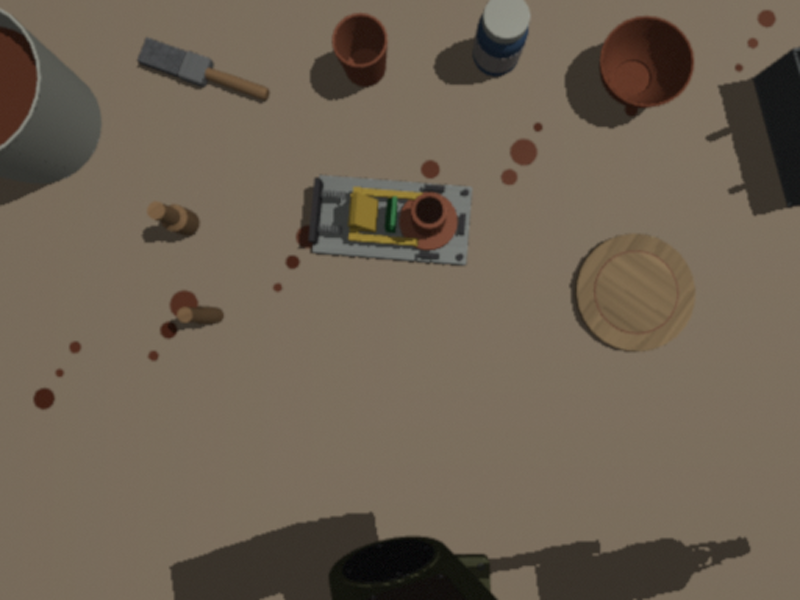

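View pics/side0.png

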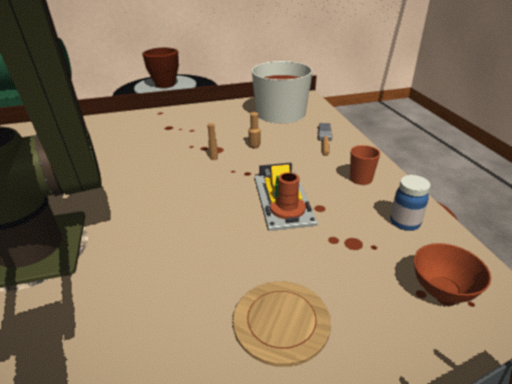

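The top view shows the thick plug (top at about 158,211), the thin plug (185,314), the fixture (corners 319,177 to 467,265), the chuck mouth (429,210) and the bat (636,293). The side view agrees with this layout. I'll enlarge the areas I need to measure.

```bash
python3 - <<'E'
from h import *
a=cv2.imread("pics/top0.png")
c1=a[105:175,190:310]; c2=a[120:160,85:135]
c1=cv2.resize(c1,None,fx=6.5,fy=6.5,interpolation=cv2.INTER_CUBIC);
cv2.imwrite("pics/c1.png",cv2.convertScaleAbs(c1,alpha=1.4))
s=1.5625
f=lambda u,v,z:ray("top",u/s,v/s,z).round(4)
print("plug",f(158,211,.11),"thin",f(185,314,.11),"bat",f(636,293,.012),"chuck",f(429,210,.102))
for c in [(319,177),(472,185),(467,265),(312,254)]: print(f(*c,.012))
print("side plug",ray("side",254,114,.11),"bat",ray("side",282,318,.012))
E
```

```text
plug [0.5822 0.3214 0.11  ] thin [0.4489 0.2858 0.11  ] bat [ 0.4676 -0.3232  0.012 ] chuck [ 0.577  -0.0279  0.102 ]
[0.6469 0.1301 0.012 ]
[ 0.6297 -0.0931  0.012 ]
[ 0.513  -0.0828  0.012 ]
[0.5338 0.1414 0.012 ]
side plug [0.58532584 0.32477844 0.11      ] bat [ 0.47037463 -0.3226359   0.012     ]
```

View pics/c1.png

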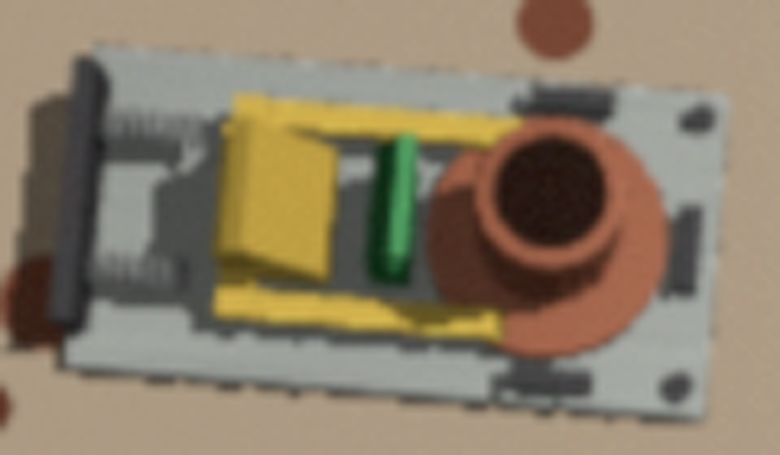

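The crop shows the plate corners at (97,45), (729,95), (703,420) and (60,370), with the flange circle centred near (548,237). The prongs lie along the plate. I'll fit the fixture pose from these.

```bash
python3 - <<'E'
from h import *
f=lambda x,y,z:ray("top",(x+.5)/6.5-.5+190,(y+.5)/6.5-.5+105,z)
W=np.array([f(97,45,.012),f(729,95,.012),f(703,420,.012),f(60,370,.012)])[:,:2]
print(W.round(4))
# fixture: +x ~ world +y ; left-of-x = -worldx
L=np.array([[.165,-.057],[-.06,-.057],[-.06,.057],[.165,.057]])
A=L-L.mean(0);B=W-W.mean(0)
U,S,V=np.linalg.svd(A.T@B);R=(U@V).T
t=W.mean(0)-R@L.mean(0)
print(R,np.degrees(np.arctan2(R[1,0],R[0,0])),"seat",t,"res",(W-(L@R.T+t)).round(4).tolist())
print("flange",f(548,237,.024),"mouth",f(550,191,.102))
for n,x in(("gap",.067),("plugend",.079),("gap72",.072)): print(n,R@[x,0]+t)
q=np.array([[418,140],[405,283]]); # stop top, right? edge
for p in q: w=f(*p,.078); print("stop top pt in fixture",R.T@(w[:2]-t))
print("catch top pts",[ (R.T@(f(*p,.076)[:2]-t)).round(4) for p in((338,150),(329,278),(230,120),(218,262))])
o=env.observe();print(o['tcp_pos'],o['tool_rot'])
E
```

```text
[[ 0.651   0.1292]
 [ 0.6279 -0.0923]
 [ 0.5139 -0.0803]
 [ 0.5363  0.1434]]
[[ 0.1041125  -0.99456553]
 [ 0.99456553  0.1041125 ]] 84.02396379766316 seat [ 0.57680587 -0.02721054] res [[0.0003, -0.0017], [0.0006, 0.0005], [0.0001, 0.0007], [-0.001, 0.0005]]
flange [ 0.57711195 -0.02769939  0.024     ] mouth [ 0.57787944 -0.02714032  0.102     ]
gap [0.5837814  0.03942535]
plugend [0.58503075 0.05136014]
gap72 [0.58430197 0.04439818]
stop top pt in fixture [ 0.04385951 -0.01884015]
stop top pt in fixture [0.04403919 0.0276895 ]
catch top pts [array([ 0.0694, -0.0139]), array([0.0687, 0.0278]), array([ 0.1051, -0.0209]), array([0.1048, 0.0255])]
[ 0.1297139  -0.55956466  0.25249694] [176.46381705  89.89473633  99.51503069]
```

```bash
cat >> h.py <<'E'
from scipy.spatial.transform import Rotation as Ro
SEAT=np.array([.577,-.0273]);YAW=np.radians(84.0);FX=np.array([np.cos(YAW),np.sin(YAW)]);FY=np.array([-FX[1],FX[0]])
def st():
    o=env.observe(); R=Ro.from_euler('xyz',o['tool_rot'],degrees=True).as_matrix(); return o,R
def go(p,jaw=None):
    "delta (cm, tool axes) for the GRASP POINT (3 mm ahead of TCP) to reach p; twist to jaw yaw (deg, mod 180)"
    o,R=st(); d=np.array(p)-(np.array(o['tcp_pos'])+.003*R[:,0]); s=''
    if jaw is not None:
        cur=np.degrees(np.arctan2(R[1,2],R[0,2])); e=(jaw-cur+90)%180-90; s=f' twist {-e:.1f}'  # tool x points down
    print('t %.2f'%o['t'],'d_tool',(R.T@d*100).round(2),'d_world',(d*100).round(2),s,'q6 %.0f'%o['q'][5],'op %.2f'%o['opening'],'F',np.round(o['ft_force'],1))
E
python3 - <<'E'
from h import *
print(st()[1].round(3)); go([.5,-.3,.25],84); go([.582,.322,.20],84)
E
```

```text
[[-0.     0.974  0.226]
 [ 0.002  0.226 -0.974]
 [-1.     0.    -0.002]]
t 0.10 d_tool [-1.000e-02  4.193e+01 -1.692e+01] d_world [37.03 25.96  0.05]  twist 19.1 q6 -4 op 1.00 F [-0.4 -0.3  0.1]
t 0.10 d_tool [  5.1   63.97 -75.66] d_world [45.23 88.16 -4.95]  twist 19.1 q6 -4 op 1.00 F [-0.4 -0.3  0.1]
```

servo_tool:
  moves:
    - {"dy": 3.8, "dz": -1.6}
    - {"dy": 3.8, "dz": -1.6}
    - {"dy": 3.8, "dz": -1.6}
    - {"dy": 3.8, "dz": -1.6}
    - {"dy": 3.8, "dz": -1.6}
    - {"dy": 3.8, "dz": -1.6}
    - {"dy": 3.8, "dz": -1.6}
    - {"dy": 3.8, "dz": -1.6}

```text
invalid input at $.moves[0]: expected keys dx, dy, dz, twist, claw
```

servo_tool:
  moves:
    - {"dy": 3, "dz": -2.7}
    - {"dy": 3, "dz": -2.7}
    - {"dy": 2.5, "dz": -3.2}
    - {"dy": 2.5, "dz": -3.2}
    - {"dy": 2.5, "dz": -3.2}
    - {"dy": 2.5, "dz": -3.2}
    - {"dy": 2, "dz": -3.6}
    - {"dy": 2, "dz": -3.6}

```text
invalid input at $.moves[0]: expected keys dx, dy, dz, twist, claw
```

```bash
python3 - <<'E'
from h import *
print(env.observe()['tcp_pos']);go([.582,.322,.20],84)
E
```

```text
[ 0.1297139  -0.55956466  0.25249694]
t 0.10 d_tool [  5.1   63.97 -75.66] d_world [45.23 88.16 -4.95]  twist 19.1 q6 -4 op 1.00 F [-0.4 -0.3  0.1]
```

servo_tool:
  moves:
    - {"dx": 0, "dy": 3.8, "dz": -1.6, "twist": 0, "claw": 100}
    - {"dx": 0, "dy": 3.8, "dz": -1.6, "twist": 0, "claw": 100}
    - {"dx": 0, "dy": 3.8, "dz": -1.6, "twist": 0, "claw": 100}
    - {"dx": 0, "dy": 3.8, "dz": -1.6, "twist": 0, "claw": 100}
    - {"dx": 0, "dy": 3.8, "dz": -1.6, "twist": 0, "claw": 100}
    - {"dx": 0, "dy": 3.8, "dz": -1.6, "twist": 0, "claw": 100}
    - {"dx": 0, "dy": 3.8, "dz": -1.6, "twist": 0, "claw": 100}
    - {"dx": 0, "dy": 3.8, "dz": -1.6, "twist": 0, "claw": 100}

```text
t: 0.77
tcp_pos: [0.3957, -0.3681, 0.2477]
tool_rot: [-128.5, 89.6, 153.5]
ft_force: [-0.0, -1.4, -0.2]
opening: 1.002
```

servo_tool:
  moves:
    - {"dx": 0, "dy": 3, "dz": -2.7, "twist": 0, "claw": 100}
    - {"dx": 0, "dy": 3, "dz": -2.7, "twist": 0, "claw": 100}
    - {"dx": 0, "dy": 2.5, "dz": -3.2, "twist": 0, "claw": 100}
    - {"dx": 0, "dy": 2.5, "dz": -3.2, "twist": 0, "claw": 100}
    - {"dx": 0, "dy": 2.5, "dz": -3.2, "twist": 0, "claw": 100}
    - {"dx": 0, "dy": 2.5, "dz": -3.2, "twist": 0, "claw": 100}
    - {"dx": 0, "dy": 2, "dz": -3.6, "twist": 0, "claw": 100}
    - {"dx": 0, "dy": 2, "dz": -3.6, "twist": 0, "claw": 100}

```text
t: 1.43
tcp_pos: [0.5441, -0.0727, 0.2443]
tool_rot: [-124.8, 89.6, 157.2]
ft_force: [0.1, -0.9, 0.1]
opening: 0.999
```

```bash
python3 - <<'E'
from h import *
print(env.observe()['tcp_pos']);go([.582,.322,.20],84)
E
```

```text
[ 0.54410211 -0.07270031  0.24427158]
t 1.43 d_tool [  4.22  11.98 -37.79] d_world [ 3.79 39.47 -4.13]  twist 18.1 q6 66 op 1.00 F [ 0.1 -0.9  0.1]
```

servo_tool:
  moves:
    - {"dx": 0, "dy": 1.2, "dz": -3.9, "twist": 0, "claw": 100}
    - {"dx": 0, "dy": 1.2, "dz": -3.9, "twist": 0, "claw": 100}
    - {"dx": 0, "dy": 1.2, "dz": -3.9, "twist": 0, "claw": 100}
    - {"dx": 0, "dy": 1.2, "dz": -3.9, "twist": 0, "claw": 100}
    - {"dx": 0, "dy": 1.2, "dz": -3.9, "twist": 0, "claw": 100}
    - {"dx": 0, "dy": 1.2, "dz": -3.9, "twist": 0, "claw": 100}
    - {"dx": 0, "dy": 1.2, "dz": -3.9, "twist": 0, "claw": 100}
    - {"dx": 0, "dy": 1.2, "dz": -3.9, "twist": 0, "claw": 100}

```text
t: 2.1
tcp_pos: [0.5708, 0.2594, 0.2413]
tool_rot: [-107.8, 89.3, 174.3]
ft_force: [-0.3, -0.9, 0.7]
opening: 1.005
```

servo_tool:
  moves:
    - {"dx": 0, "dy": 0, "dz": 0, "twist": 6.5, "claw": 100}
    - {"dx": 0, "dy": 0, "dz": 0, "twist": 6, "claw": 100}
    - {"dx": 0, "dy": 0, "dz": 0, "twist": 5, "claw": 100}
    - {"dx": 0, "dy": 0, "dz": 0, "twist": 0, "claw": 100}

```text
t: 2.43
tcp_pos: [0.5692, 0.2722, 0.238]
tool_rot: [-101.5, 89.1, 163.0]
ft_force: [-0.0, 0.4, 0.0]
opening: 0.996
```

```bash
python3 - <<'E'
from h import *
go([.582,.322,.15],84)
im=env.get_image("wrist"); cv2.imwrite("pics/w1.png",cv2.cvtColor(im,cv2.COLOR_RGB2BGR))
print(proj("wrist",[.582,.322,.11]),proj("wrist",[.582,.322,.0]))
E
```

```text
t 2.43 d_tool [ 8.5   0.94 -5.05] d_world [ 1.29  4.98 -8.5 ]  twist 0.6 q6 117 op 1.00 F [-0.   0.4  0. ]
[193.77905083 180.43231013] [212.46726687 156.92217706]
```

View pics/w1.png

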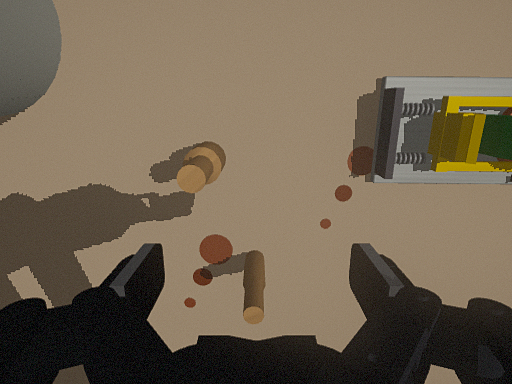

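The wrist view shows the thick plug's top at (192,178), against a predicted (194,180), so the position is good to about 2 mm. The thin plug, at (254,314), is clear of the path.

```bash
python3 - <<'E'
from h import *
p=ray("wrist",192,178,.11);print(p, ray("wrist",209,160,.058)); go([p[0],p[1],.15],84)
E
```

```text
[0.58414842 0.32313416 0.11      ] [0.58868386 0.31639807 0.058     ]
t 2.48 d_tool [ 8.49  1.17 -5.2 ] d_world [ 1.51  5.11 -8.49]  twist 0.7 q6 117 op 1.00 F [ 0.3  0.4 -0.2]
```

servo_tool:
  moves:
    - {"dx": 2.5, "dy": 0.6, "dz": -2.6, "twist": 0.7, "claw": 100}
    - {"dx": 2.5, "dy": 0.6, "dz": -2.6, "twist": 0, "claw": 100}
    - {"dx": 2.5, "dy": 0, "dz": 0, "twist": 0, "claw": 100}
    - {"dx": 0, "dy": 0, "dz": 0, "twist": 0, "claw": 100}

```text
t: 2.82
tcp_pos: [0.5872, 0.3229, 0.1628]
tool_rot: [-112.9, 89.3, 151.6]
ft_force: [-1.2, -1.2, -0.6]
opening: 0.999
```

```bash
python3 - <<'E'
from h import *
go([.584,.322,.093],84); print(st()[1].round(3).tolist())
E
```

```text
t 2.82 d_tool [ 6.69 -0.24  0.15] d_world [-0.32 -0.09 -6.68]  twist 0.5 q6 120 op 1.00 F [-1.2 -1.2 -0.6]
[[-0.011, 0.995, -0.097], [0.006, -0.096, -0.995], [-1.0, -0.011, -0.005]]
```

servo_tool:
  moves:
    - {"dx": 2.5, "dy": -0.3, "dz": 0.1, "twist": 0.5, "claw": 100}
    - {"dx": 2.5, "dy": 0, "dz": 0, "twist": 0, "claw": 100}
    - {"dx": 1.7, "dy": 0, "dz": 0, "twist": 0, "claw": 100}
    - {"dx": 0, "dy": 0, "dz": 0, "twist": 0, "claw": 100}

```text
t: 3.15
tcp_pos: [0.5851, 0.3211, 0.0966]
tool_rot: [-120.0, 89.4, 144.3]
ft_force: [-0.4, -0.2, -0.5]
opening: 0.999
```

```bash
python3 - <<'E'
from h import *
go([.584,.322,.093],84)
E
```

```text
t 3.15 d_tool [ 0.06 -0.11 -0.08] d_world [-0.1   0.09 -0.06]  twist 0.3 q6 120 op 1.00 F [-0.4 -0.2 -0.5]
```

servo_tool:
  moves:
    - {"dx": 0, "dy": -0.1, "dz": -0.1, "twist": 0, "claw": 20}
    - {"dx": 0, "dy": 0, "dz": 0, "twist": 0, "claw": 0}
    - {"dx": 0, "dy": 0, "dz": 0, "twist": 0, "claw": 0}
    - {"dx": 0, "dy": 0, "dz": 0, "twist": 0, "claw": 0}
    - {"dx": 0, "dy": 0, "dz": 0, "twist": 0, "claw": 0}
    - {"dx": 0, "dy": 0, "dz": 0, "twist": 0, "claw": 0}
    - {"dx": 0, "dy": 0, "dz": 0, "twist": 0, "claw": 0}
    - {"dx": 0, "dy": 0, "dz": 0, "twist": 0, "claw": 0}
  squeeze: 70

```text
t: 3.82
tcp_pos: [0.5885, 0.322, 0.1058]
tool_rot: [176.2, 89.4, 80.6]
ft_force: [0.2, 0.1, -0.3]
opening: 0.26
```

```bash
python3 - <<'E'
from h import *
go([.584,.322,.093],84)
E
```

```text
t 3.82 d_tool [ 0.98 -0.45  0.06] d_world [-0.45 -0.   -0.98]  twist 0.4 q6 120 op 0.26 F [ 0.2  0.1 -0.3]
```

servo_tool:
  moves:
    - {"dx": 0, "dy": 0, "dz": 0, "twist": 0, "claw": 0}
    - {"dx": 0, "dy": 0, "dz": 0, "twist": 0, "claw": 0}

```text
t: 3.98
tcp_pos: [0.5885, 0.3221, 0.1061]
tool_rot: [174.3, 89.4, 78.7]
ft_force: [0.2, -0.1, -1.3]
opening: 0.261
```

```bash
python3 - <<'E'
from h import *
go([.584,.322,.093],84)
im=env.get_image("wrist"); w=cv2.cvtColor(im,cv2.COLOR_RGB2BGR)
s=cv2.cvtColor(env.get_image("side"),cv2.COLOR_RGB2BGR)[70:220,150:350]
cv2.imwrite("pics/g1.png",np.hstack([cv2.resize(w,(400,300)),cv2.resize(s,(400,300),interpolation=cv2.INTER_CUBIC)]))
E
```

```text
t 3.98 d_tool [ 1.01 -0.45  0.07] d_world [-0.45 -0.01 -1.01]  twist 0.4 q6 120 op 0.26 F [ 0.2 -0.1 -1.3]
```

View pics/g1.png

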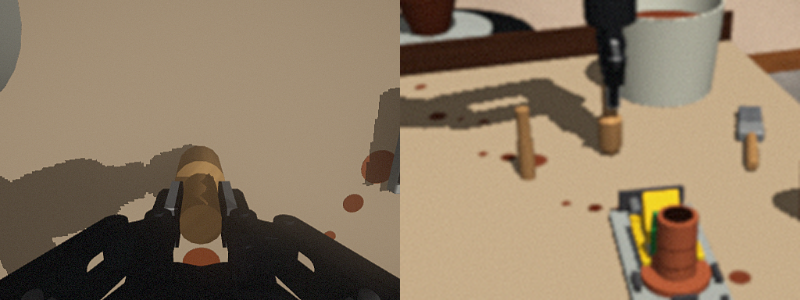

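The gripper holds the neck of the thick plug (opening 0.26, about 22 mm), with the fingertips near the shoulder. The TCP rose about 1 cm while closing, so I'll work out the plug's height in the hand.

```bash
python3 - <<'E'
from h import *
o,R=st(); t=np.array(o['tcp_pos']);print(o['tool_rot'],R[:,0].round(3))
for a in (-.04,-.03,-.02,-.01,0,.01,.02,.042): print('ahead of tcp',a,'world z',(t+a*R[:,0])[2].round(3),proj("wrist",t+a*R[:,0]).round(0))
for z in(0,.005,.01): print('side foot',z,proj("side",[.586,.322,z]).round(1),'shoulder',proj("side",[.586,.322,z+.058]).round(1),'top',proj("side",[.586,.322,z+.11]).round(1))
E
```

```text
[175.80378813  89.38173871  80.19129926] [ 0.002  0.011 -1.   ]
ahead of tcp -0.04 world z 0.146 [255. 340.]
ahead of tcp -0.03 world z 0.136 [255. 318.]
ahead of tcp -0.02 world z 0.126 [255. 301.]
ahead of tcp -0.01 world z 0.116 [255. 285.]
ahead of tcp 0 world z 0.106 [255. 273.]
ahead of tcp 0.01 world z 0.096 [255. 261.]
ahead of tcp 0.02 world z 0.086 [256. 252.]
ahead of tcp 0.042 world z 0.064 [256. 234.]
side foot 0 [255.2 147.2] shoulder [254.8 130.3] top [254.4 114.3]
side foot 0.005 [255.2 145.8] shoulder [254.8 128.8] top [254.4 112.8]
side foot 0.01 [255.2 144.4] shoulder [254.8 127.3] top [254.4 111.2]
```

```bash
python3 - <<'E'
import cv2,numpy as np
a=cv2.imread("pics/g1.png")[100:170,560:660];w=cv2.imread("pics/g1.png")[130:280,120:280]
cv2.imwrite("pics/g2.png",np.hstack([cv2.resize(a,(400,280)),cv2.resize(w,(300,280))]))
E
```

```text
(no output)
```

View pics/g2.png

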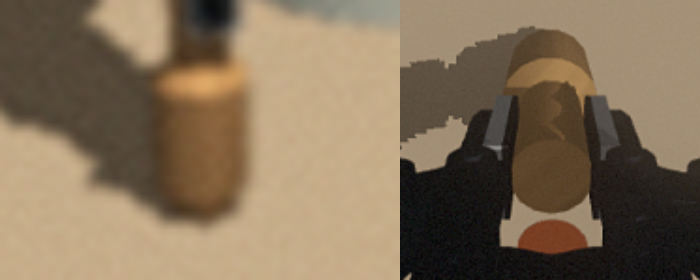

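The plug is held with its axis on the tool axis and TCP ≈ plug base + 0.098 m (it was lifted about 8 mm along with the hand). I'll raise it and carry it over the gap.

servo_tool:
  moves:
    - {"dx": -3.5, "dy": 0, "dz": 0, "twist": 0, "claw": 0}
    - {"dx": -3.5, "dy": 0, "dz": 0, "twist": 0, "claw": 0}
    - {"dx": -3, "dy": 0, "dz": 1.5, "twist": 0, "claw": 0}
    - {"dx": 0, "dy": 0, "dz": 3.5, "twist": 0, "claw": 0}
    - {"dx": 0, "dy": 0, "dz": 3.5, "twist": 0, "claw": 0}
    - {"dx": 0, "dy": 0, "dz": 3.5, "twist": 0, "claw": 0}
    - {"dx": 0, "dy": 0, "dz": 3.5, "twist": 0, "claw": 0}
    - {"dx": 0, "dy": 0, "dz": 3.5, "twist": 0, "claw": 0}

```text
t: 4.75
tcp_pos: [0.5705, 0.134, 0.2065]
tool_rot: [173.0, 89.3, 78.1]
ft_force: [0.1, -0.3, -0.6]
opening: 0.259
```

```bash
python3 - <<'E'
from h import *
go([.5855,.0533,.2],84);print(st()[1][:,0])
E
```

```text
t 4.75 d_tool [0.25 2.18 7.92] d_world [ 1.49 -8.08 -0.35]  twist 1.1 q6 103 op 0.26 F [ 0.1 -0.3 -0.6]
[ 0.00262351  0.01242795 -0.99991933]
```

servo_tool:
  moves:
    - {"dx": 0, "dy": 0.7, "dz": 2.6, "twist": 1, "claw": 0}
    - {"dx": 0, "dy": 0.7, "dz": 2.6, "twist": 0, "claw": 0}
    - {"dx": 0, "dy": 0.7, "dz": 1.7, "twist": 0, "claw": 0}
    - {"dx": 0, "dy": 0, "dz": 0, "twist": 0, "claw": 0}
    - {"dx": 0, "dy": 0, "dz": 0, "twist": 0, "claw": 0}

```text
t: 5.17
tcp_pos: [0.5822, 0.0522, 0.2058]
tool_rot: [-177.2, 89.5, 86.4]
ft_force: [-0.5, 0.3, -0.5]
opening: 0.258
```

```bash
python3 - <<'E'
from h import *
go([.5855,.0533,.2],84)
c=[cv2.cvtColor(env.get_image(n),cv2.COLOR_RGB2BGR) for n in("wrist","side")]
cv2.imwrite("pics/i1.png",np.hstack([cv2.resize(c[0],(400,300)),cv2.resize(c[1][90:240,190:390],(400,300),interpolation=cv2.INTER_CUBIC)]))
o,R=st();print(o['tcp_pos'])
for b in((.079,0,.078),(.05,0,.078),(.098,0,.076),(.0,0,.102),(0,0,.012)):
  w=SEAT+FX*b[0]+FY*b[1]; print(b,'wrist',proj("wrist",[*w,b[2]])/1.28,'side',(proj("side",[*w,b[2]])-[190,90])*2+[400,0])
t=np.array(o['tcp_pos'])+R[:,0]*.098; print('foot',proj("wrist",t)/1.28,(proj("side",t)-[190,90])*2+[400,0])
E
```

```text
t 5.17 d_tool [ 0.28  0.32 -0.14] d_world [ 0.33  0.11 -0.28]  twist -0.4 q6 97 op 0.26 F [-0.5  0.3 -0.5]
[0.58224407 0.0532612  0.20578128]
(0.079, 0, 0.078) wrist [202.58449615 147.48365546] side [582.62236143 157.67644328]
(0.05, 0, 0.078) wrist [230.27486237 147.39210213] side [587.40458339 169.96243361]
(0.098, 0, 0.076) wrist [184.61355251 147.05790594] side [579.5909376  151.32709429]
(0.0, 0, 0.102) wrist [285.68534182 153.68417243] side [596.82109838 175.03360609]
(0, 0, 0.012) wrist [263.12263641 134.31545076] side [594.74079999 238.48250764]
foot [199.85713371 158.99916197] [580.01882385 135.78466295]
```

View pics/i1.png

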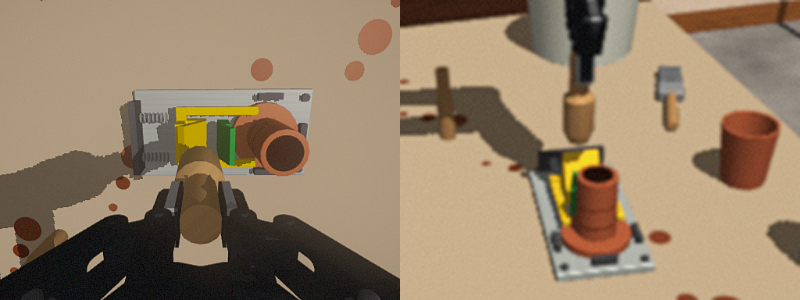

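The wrist view shows the plug over the gap, between the catch's slope (u≈190) and the green stop (u≈225). The chuck mouth at (285,151) matches the prediction. The side view confirms the foot height, so I'm pushing the plug down.

servo_tool:
  moves:
    - {"dx": 1.5, "dy": 0.3, "dz": 0, "twist": 0, "claw": 0}
    - {"dx": 2, "dy": 0, "dz": 0, "twist": 0, "claw": 0}
    - {"dx": 1, "dy": 0, "dz": 0, "twist": 0, "claw": 0}
    - {"dx": 1, "dy": 0, "dz": 0, "twist": 0, "claw": 0}

```text
t: 5.6
tcp_pos: [0.5892, 0.0569, 0.1545]
tool_rot: [126.6, 89.2, 30.7]
ft_force: [-1.1, -3.9, 6.8]
opening: 0.258
```

```bash
python3 - <<'E'
from h import *
go([.5855,.0533,.107],84);print(st()[1][:,0])
E
```

```text
t 5.60 d_tool [ 4.44 -0.39  0.44] d_world [-0.38 -0.36 -4.45]  twist 0.1 q6 97 op 0.26 F [-1.1 -3.9  6.8]
[ 0.01258879  0.00747128 -0.99989285]
```

servo_tool:
  moves:
    - {"dx": 0.9, "dy": -0.3, "dz": 0.3, "twist": 0, "claw": 0}
    - {"dx": 0.9, "dy": 0, "dz": 0, "twist": 0, "claw": 0}
    - {"dx": 0.9, "dy": 0, "dz": 0, "twist": 0, "claw": 0}

```text
t: 5.85
tcp_pos: [0.5882, 0.0549, 0.129]
tool_rot: [102.2, 89.0, 6.7]
ft_force: [-0.8, -4.9, 5.4]
opening: 0.259
```

```bash
python3 - <<'E'
from h import *
go([.5855,.0533,.107],84);print(st()[1][:,0])
E
```

```text
t 5.85 d_tool [ 1.89 -0.29  0.19] d_world [-0.28 -0.16 -1.9 ]  twist 0.5 q6 97 op 0.26 F [-0.8 -4.9  5.4]
[ 0.01802639  0.00211398 -0.99983528]
```

servo_tool:
  moves:
    - {"dx": 0.8, "dy": -0.1, "dz": 0.1, "twist": 0, "claw": 0}
    - {"dx": 0.7, "dy": 0, "dz": 0, "twist": 0, "claw": 0}
    - {"dx": 0.5, "dy": 0, "dz": 0, "twist": 0, "claw": 0}
    - {"dx": 0.3, "dy": 0, "dz": 0, "twist": 0, "claw": 0}

```text
t: 6.18
tcp_pos: [0.5927, 0.0543, 0.1133]
tool_rot: [89.8, 88.2, -5.3]
ft_force: [-5.7, -6.3, 16.5]
opening: 0.261
```

```bash
python3 - <<'E'
from h import *
go([.5855,.0533,.107],84);print(st()[1][:,0])
E
```

```text
t 6.18 d_tool [ 0.3  -0.73  0.16] d_world [-0.73 -0.1  -0.33]  twist 0.8 q6 97 op 0.26 F [-5.7 -6.3 16.5]
[ 0.03168548 -0.00295414 -0.99949352]
```

servo_tool:
  moves:
    - {"dx": 0.4, "dy": -0.3, "dz": 0, "twist": 0, "claw": 0}
    - {"dx": 0.4, "dy": -0.2, "dz": 0, "twist": 0, "claw": 0}

```text
t: 6.35
tcp_pos: [0.592, 0.0542, 0.1132]
tool_rot: [87.5, 87.5, -7.5]
ft_force: [-5.4, -4.9, 27.8]
opening: 0.253
```

```bash
python3 - <<'E'
from h import *
go([.5855,.0533,.107],84);print(st()[1][:,0])
c=[cv2.cvtColor(env.get_image(n),cv2.COLOR_RGB2BGR) for n in("wrist","side")]
cv2.imwrite("pics/i2.png",np.hstack([cv2.resize(c[0],(400,300)),cv2.resize(c[1][110:215,230:370],(400,300),interpolation=cv2.INTER_CUBIC)]))
E
```

```text
t 6.35 d_tool [ 0.29 -0.67  0.14] d_world [-0.66 -0.09 -0.32]  twist 0.9 q6 97 op 0.25 F [-5.4 -4.9 27.8]
[ 0.04283158 -0.0056684  -0.99906623]
```

View pics/i2.png

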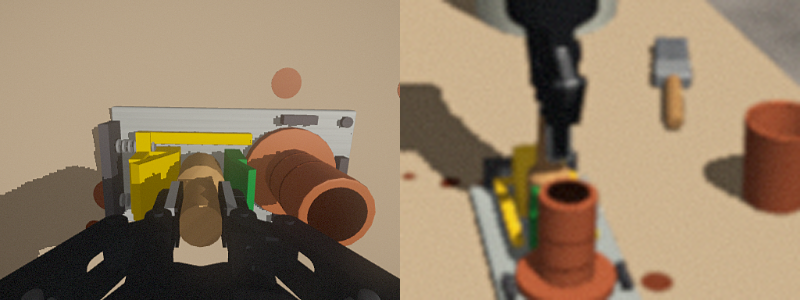

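The plug has met the floor: z no longer changes and the force rises to 28 N. Its body sits between catch and stop, and the prong end at (250,140) has drawn back to the flange's edge. I'll release with a partial opening so the fingers stay clear of the chuck.

servo_tool:
  moves:
    - {"dx": -0.2, "dy": 0, "dz": 0, "twist": 0, "claw": 50}
    - {"dx": 0, "dy": 0, "dz": 0, "twist": 0, "claw": 50}
    - {"dx": 0, "dy": 0, "dz": 0, "twist": 0, "claw": 50}
    - {"dx": 0, "dy": 0, "dz": 0, "twist": 0, "claw": 50}
    - {"dx": -0.5, "dy": 0, "dz": 0, "twist": 0, "claw": 50}
    - {"dx": -1, "dy": 0, "dz": 0, "twist": 0, "claw": 50}

```text
t: 6.95
tcp_pos: [0.5887, 0.0589, 0.1288]
tool_rot: [94.1, 87.8, -0.8]
ft_force: [0.5, -0.5, -0.7]
opening: 0.496
```

servo_tool:
  moves:
    - {"dx": -2, "dy": 0, "dz": 0, "twist": 0, "claw": 50}
    - {"dx": -3, "dy": 0, "dz": 0, "twist": 0, "claw": 50}
    - {"dx": -3, "dy": 0, "dz": 0, "twist": 0, "claw": 60}
    - {"dx": 0, "dy": 0, "dz": 0, "twist": 0, "claw": 100}

```text
t: 7.28
tcp_pos: [0.5843, 0.0598, 0.2113]
tool_rot: [95.7, 88.2, 0.7]
ft_force: [0.8, 0.4, -0.1]
opening: 0.722
```

```bash
python3 - <<'E'
from h import *
go([.577,-.0273,.2],84);print(st()[1][:,0])
c=[cv2.cvtColor(env.get_image(n),cv2.COLOR_RGB2BGR) for n in("wrist","side")]
cv2.imwrite("pics/r1.png",np.hstack([cv2.resize(c[0],(400,300)),cv2.resize(c[1][110:215,230:370],(400,300),interpolation=cv2.INTER_CUBIC)]))
for b in((.079,0,.122),(.079,0,.07),(0,0,.102)):
  w=SEAT+FX*b[0]; print(b,proj("wrist",[*w,b[2]])/1.28,(proj("side",[*w,b[2]])-[230,110])*[400/140,300/105]+[400,0])
E
```

```text
t 7.28 d_tool [ 0.8  -0.01  8.74] d_world [-0.74 -8.71 -0.83]  twist 1.0 q6 97 op 0.72 F [ 0.8  0.4 -0.1]
[ 3.16407608e-02  4.05101687e-04 -9.99499224e-01]
(0.079, 0, 0.122) [209.1984136 161.3769863] [547.50632437 123.1871583 ]
(0.079, 0, 0.07) [207.63443479 147.67954389] [546.44427972 176.02416114]
(0, 0, 0.102) [290.59157699 156.81975393] [566.8872834  192.90515156]
```

View pics/r1.png

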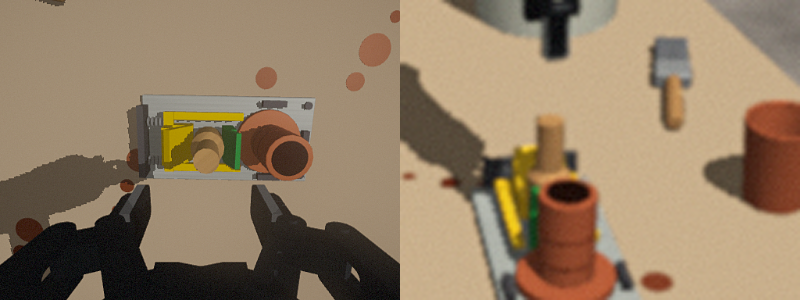

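The plug stands upright and released. Its top at (207,160) matches the fully-down prediction (209,161), and the prongs end short of the flange. To keep the fingers off the stop, I'll grip the chuck with the jaws along the fixture's y, so I'm turning 90° while moving over it.

servo_tool:
  moves:
    - {"dx": 0, "dy": 0, "dz": 4, "twist": -7, "claw": 100}
    - {"dx": 0, "dy": 0, "dz": 3.5, "twist": -7, "claw": 100}
    - {"dx": 0, "dy": 0, "dz": 0, "twist": -7, "claw": 100}
    - {"dx": 0, "dy": 0, "dz": 0, "twist": -7, "claw": 100}
    - {"dx": 0, "dy": 0, "dz": 0, "twist": -7, "claw": 100}
    - {"dx": 0, "dy": 0, "dz": 0, "twist": -7, "claw": 100}
    - {"dx": 0, "dy": 0, "dz": 0, "twist": -7, "claw": 100}
    - {"dx": 0, "dy": 0, "dz": 0, "twist": -7, "claw": 100}

```text
t: 8.05
tcp_pos: [0.573, -0.0151, 0.1971]
tool_rot: [63.5, 89.6, 25.6]
ft_force: [0.3, 0.2, 0.6]
opening: 1.001
```

servo_tool:
  moves:
    - {"dx": 0, "dy": 0, "dz": 0, "twist": -7, "claw": 100}
    - {"dx": 0, "dy": 0, "dz": 0, "twist": -7, "claw": 100}
    - {"dx": 0, "dy": 0, "dz": 0, "twist": -7, "claw": 100}
    - {"dx": 0, "dy": 0, "dz": 0, "twist": -7, "claw": 100}
    - {"dx": 0, "dy": 0, "dz": 0, "twist": 0, "claw": 100}

```text
t: 8.47
tcp_pos: [0.5675, -0.0146, 0.189]
tool_rot: [159.9, 89.4, 150.9]
ft_force: [-1.0, 0.5, 0.4]
opening: 0.999
```

```bash
python3 - <<'E'
from h import *
go([.577,-.0273,.15],-6);print(st()[1][:,0])
E
```

```text
t 8.47 d_tool [ 3.59 -1.12  1.18] d_world [ 0.96 -1.27 -3.6 ]  twist -3.0 q6 3 op 1.00 F [-1.   0.5  0.4]
[-0.00969804  0.00539499 -0.99993842]
```

servo_tool:
  moves:
    - {"dx": 1.2, "dy": -1, "dz": 1.1, "twist": -3, "claw": 100}
    - {"dx": 1.2, "dy": -0.1, "dz": 0.1, "twist": 0, "claw": 100}
    - {"dx": 1, "dy": 0, "dz": 0, "twist": 0, "claw": 100}
    - {"dx": 0, "dy": 0, "dz": 0, "twist": 0, "claw": 100}

```text
t: 8.8
tcp_pos: [0.5752, -0.0268, 0.1503]
tool_rot: [163.8, 89.0, 157.3]
ft_force: [0.8, 1.2, 0.3]
opening: 0.998
```

```bash
python3 - <<'E'
from h import *
go([.577,-.0273,.085],-6);print(st()[1][:,0])
E
```

```text
t 8.80 d_tool [ 6.23 -0.06  0.3 ] d_world [ 0.19 -0.06 -6.23]  twist -0.5 q6 -1 op 1.00 F [0.8 1.2 0.3]
[-0.01583253  0.00662486 -0.99985271]
```

servo_tool:
  moves:
    - {"dx": 2, "dy": 0, "dz": 0.3, "twist": 0, "claw": 100}
    - {"dx": 2, "dy": 0, "dz": 0, "twist": 0, "claw": 100}
    - {"dx": 1.5, "dy": 0, "dz": 0, "twist": 0, "claw": 100}
    - {"dx": 0.5, "dy": 0, "dz": 0, "twist": 0, "claw": 100}
    - {"dx": 0, "dy": 0, "dz": 0, "twist": 0, "claw": 100}

```text
t: 9.22
tcp_pos: [0.576, -0.0258, 0.0873]
tool_rot: [165.5, 88.8, 158.5]
ft_force: [-0.0, 0.1, 0.3]
opening: 0.999
```

```bash
python3 - <<'E'
from h import *
go([.577,-.0273,.085],-6);print(st()[1][:,0])
E
```

```text
t 9.22 d_tool [-0.07 -0.14  0.12] d_world [ 0.11 -0.15  0.07]  twist -1.1 q6 -0 op 1.00 F [-0.   0.1  0.3]
[-0.01879545  0.00741876 -0.99979583]
```

servo_tool:
  moves:
    - {"dx": 0, "dy": -0.1, "dz": 0.1, "twist": 0, "claw": 50}
    - {"dx": 0, "dy": 0, "dz": 0, "twist": 0, "claw": 30}
    - {"dx": 0, "dy": 0, "dz": 0, "twist": 0, "claw": 30}
    - {"dx": 0, "dy": 0, "dz": 0, "twist": 0, "claw": 30}
    - {"dx": 0, "dy": 0, "dz": 0, "twist": 0, "claw": 30}
    - {"dx": 0, "dy": 0, "dz": 0, "twist": 0, "claw": 30}
  squeeze: 60

```text
t: 9.72
tcp_pos: [0.5777, -0.0268, 0.0903]
tool_rot: [163.2, 89.0, 156.1]
ft_force: [0.6, -0.8, -4.5]
opening: 0.548
```

```bash
python3 - <<'E'
from h import *
go([.577,-.0273,.085],-6);print(st()[1][:,0])
E
```

```text
t 9.72 d_tool [ 0.23 -0.06 -0.05] d_world [-0.07 -0.05 -0.23]  twist -1.2 q6 -0 op 0.55 F [ 0.6 -0.8 -4.5]
[-0.01614782  0.00716816 -0.99984392]
```

The stem is gripped (opening 0.55, about 47 mm). Lifting straight up.

servo_tool:
  moves:
    - {"dx": -1, "dy": 0, "dz": 0, "twist": 0, "claw": 30}
    - {"dx": -1.5, "dy": 0, "dz": 0, "twist": 0, "claw": 30}
    - {"dx": -2, "dy": 0, "dz": 0, "twist": 0, "claw": 30}
    - {"dx": -2, "dy": 0, "dz": 0, "twist": 0, "claw": 30}
    - {"dx": -1.5, "dy": 0, "dz": 0, "twist": 0, "claw": 30}
    - {"dx": 0, "dy": 0, "dz": 0, "twist": 0, "claw": 30}

```text
t: 10.22
tcp_pos: [0.5761, -0.0271, 0.1732]
tool_rot: [168.6, 88.5, 161.4]
ft_force: [0.8, 0.9, -4.1]
opening: 0.546
```

```bash
python3 - <<'E'
from h import *
go([.468,-.323,.17],None);print(st()[1][:,0])
E
```

```text
t 10.22 d_tool [  0.04 -30.71  -7.01] d_world [-1.080e+01 -2.959e+01 -2.000e-02]  q6 0 op 0.55 F [ 0.8  0.9 -4.1]
[-0.02404862  0.00809837 -0.99967799]
```

servo_tool:
  moves:
    - {"dx": 0, "dy": -3, "dz": -0.7, "twist": 0, "claw": 30}
    - {"dx": 0, "dy": -3.5, "dz": -0.8, "twist": 0, "claw": 30}
    - {"dx": 0, "dy": -3.5, "dz": -0.8, "twist": 0, "claw": 30}
    - {"dx": 0, "dy": -3.5, "dz": -0.8, "twist": 0, "claw": 30}
    - {"dx": 0, "dy": -3.5, "dz": -0.8, "twist": 0, "claw": 30}
    - {"dx": 0, "dy": -3.5, "dz": -0.8, "twist": 0, "claw": 30}
    - {"dx": 0, "dy": -3.5, "dz": -0.8, "twist": 0, "claw": 30}
    - {"dx": 0, "dy": -3, "dz": -0.7, "twist": 0, "claw": 30}

```text
t: 10.88
tcp_pos: [0.4797, -0.2886, 0.171]
tool_rot: [154.0, 88.6, 147.6]
ft_force: [0.5, -0.4, -4.2]
opening: 0.544
```

servo_tool:
  moves:
    - {"dx": 0, "dy": -2, "dz": -0.5, "twist": 0, "claw": 30}
    - {"dx": 0, "dy": -1, "dz": -0.3, "twist": 0, "claw": 30}
    - {"dx": 0, "dy": 0, "dz": 0, "twist": 0, "claw": 30}

```text
t: 11.13
tcp_pos: [0.464, -0.3249, 0.169]
tool_rot: [160.5, 88.5, 153.7]
ft_force: [-0.0, -0.3, -3.9]
opening: 0.543
```

```bash
python3 - <<'E'
from h import *
go([.469,-.323,.095],None);print(st()[1][:,0])
c=[cv2.cvtColor(env.get_image(n),cv2.COLOR_RGB2BGR) for n in("wrist","side")]
cv2.imwrite("pics/b1.png",np.hstack([cv2.resize(c[0],(400,300)),cv2.resize(c[1][190:384,160:419],(400,300),interpolation=cv2.INTER_CUBIC)]))
o,R=st()
for h in(.07,.075,.08,.09): 
  t=np.array(o['tcp_pos'])+R[:,0]*h; print(h,(proj("side",t)-[160,190])*400/259+[400,0])
E
```

```text
t 11.13 d_tool [7.09 0.18 0.66] d_world [ 0.51  0.19 -7.1 ]  q6 -32 op 0.54 F [-0.  -0.3 -3.9]
[-0.02329271  0.0115294  -0.9996622 ]
0.07 [582.97094175 144.97083585]
0.075 [582.7837601  148.23648977]
0.08 [582.59829675 151.47216548]
0.09 [582.23243116 157.85521841]
```

View pics/b1.png

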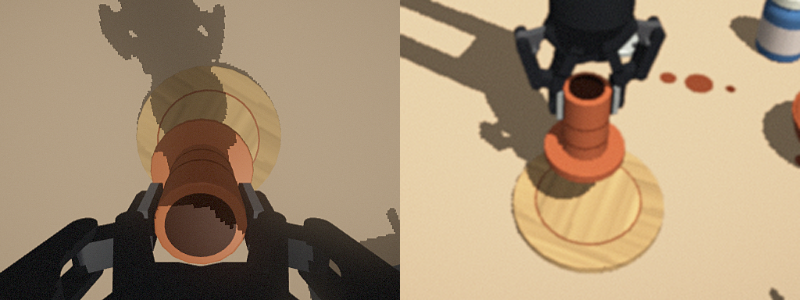

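The chuck is upright in the hand over the bat, with its flange centred near (585,150) in the side half. Its underside is about 78 mm below the TCP, so it should touch at TCP z ≈ 0.090. Lowering now, gently at the end.

servo_tool:
  moves:
    - {"dx": 1.5, "dy": 0.1, "dz": 0.5, "twist": 0, "claw": 30}
    - {"dx": 2, "dy": 0, "dz": 0, "twist": 0, "claw": 30}
    - {"dx": 1.5, "dy": 0, "dz": 0, "twist": 0, "claw": 30}
    - {"dx": 1, "dy": 0, "dz": 0, "twist": 0, "claw": 30}
    - {"dx": 0.5, "dy": 0, "dz": 0, "twist": 0, "claw": 30}
    - {"dx": 0.2, "dy": 0, "dz": 0, "twist": 0, "claw": 30}

```text
t: 11.73
tcp_pos: [0.4731, -0.3118, 0.1008]
tool_rot: [145.4, 88.5, 139.1]
ft_force: [-0.0, 0.4, -5.5]
opening: 0.549
```

servo_tool:
  moves:
    - {"dx": 0.3, "dy": 0, "dz": 0, "twist": 0, "claw": 30}
    - {"dx": 0.3, "dy": 0, "dz": 0, "twist": 0, "claw": 30}

```text
t: 11.9
tcp_pos: [0.474, -0.3103, 0.0949]
tool_rot: [144.4, 88.6, 138.1]
ft_force: [-0.3, 0.4, -3.9]
opening: 0.545
```

servo_tool:
  moves:
    - {"dx": 0.2, "dy": -0.5, "dz": -0.1, "twist": 0, "claw": 30}
    - {"dx": 0.2, "dy": -0.3, "dz": 0, "twist": 0, "claw": 30}

```text
t: 12.07
tcp_pos: [0.4727, -0.318, 0.0913]
tool_rot: [143.8, 88.6, 137.6]
ft_force: [0.1, -0.1, -4.6]
opening: 0.55
```

servo_tool:
  moves:
    - {"dx": 0.2, "dy": 0, "dz": 0, "twist": 0, "claw": 30}
    - {"dx": 0.1, "dy": 0, "dz": 0, "twist": 0, "claw": 30}

```text
t: 12.23
tcp_pos: [0.473, -0.319, 0.0894]
tool_rot: [141.9, 88.7, 135.7]
ft_force: [-2.2, 6.1, 9.7]
opening: 0.546
```

It's in contact with the bat (Fz changed from −4 to +10 N). Releasing and withdrawing.

servo_tool:
  moves:
    - {"dx": 0, "dy": 0, "dz": 0, "twist": 0, "claw": 70}
    - {"dx": 0, "dy": 0, "dz": 0, "twist": 0, "claw": 90}
    - {"dx": 0, "dy": 0, "dz": 0, "twist": 0, "claw": 100}
    - {"dx": 0, "dy": 0, "dz": 0, "twist": 0, "claw": 100}
    - {"dx": -1, "dy": 0, "dz": 0, "twist": 0, "claw": 100}
    - {"dx": -3, "dy": 0, "dz": 0, "twist": 0, "claw": 100}
    - {"dx": -4, "dy": 0, "dz": 0, "twist": 0, "claw": 100}
    - {"dx": -4, "dy": 0, "dz": 0, "twist": 0, "claw": 100}

```text
t: 12.9
tcp_pos: [0.4714, -0.3197, 0.2085]
tool_rot: [145.2, 88.0, 138.9]
ft_force: [1.7, -0.1, -0.3]
opening: 1.0
```

servo_tool:
  moves:
    - {"dx": 0, "dy": 0, "dz": 0, "twist": 0, "claw": 100}
    - {"dx": 0, "dy": 0, "dz": 0, "twist": 0, "claw": 100}
    - {"dx": 0, "dy": 0, "dz": 0, "twist": 0, "claw": 100}

```text
t: 13.15
tcp_pos: [0.4768, -0.324, 0.2215]
tool_rot: [140.7, 89.4, 134.4]
ft_force: [0.1, 0.2, -0.1]
opening: 1.002
```

```bash
python3 - <<'E'
from h import *
c=[cv2.cvtColor(env.get_image(n),cv2.COLOR_RGB2BGR) for n in("top","side")]
cv2.imwrite("pics/e1.png",np.hstack([cv2.resize(c[0],(400,300)),cv2.resize(c[1][100:384,140:419],(400,300*400//400),interpolation=cv2.INTER_CUBIC)]))
f=lambda p:((proj("side",p)-[140,100])*[400/279,300/284]+[400,0]).round(0)
print('bat',f([.469,-.323,.012]),'chuck top if centred',f([.469,-.323,.102]))
w=SEAT+FX*.079;print('plug top/shoulder',f([*w,.122]),f([*w,.07]),env.observe()['t'])
E
```

```text
bat [603. 231.] chuck top if centred [604. 193.]
plug top/shoulder [603.  56.] [603.  76.] 13.25
```

View pics/e1.png

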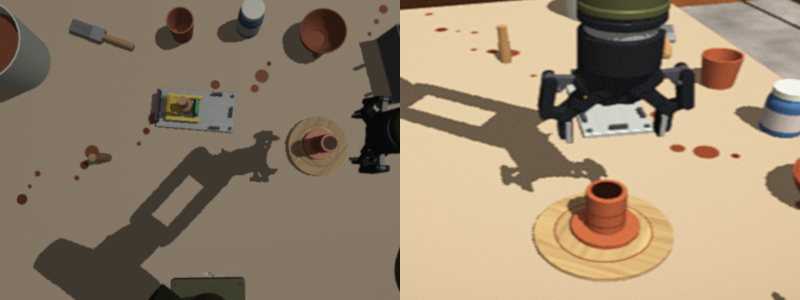

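The pictures show the chuck upright near the bat's centre (mouth at 606,190, against 604,193 predicted) and the plug standing in the gap at (184,102) in the top half. The gripper is clear of everything, so I'm handing in.

```bash
python3 - <<'E'
from h import *
w=SEAT+FX*.079;print('plug top px pred (half)',proj("top",[*w,.122])*400/512)
print(env.finish_job())
E
```

```text
plug top px pred (half) [183.15779618 100.94261065]
the job is handed in; nothing more can be done
None
```

The thick plug is fully down in the gap and holding the catch open, and the chuck is upright on the bat. I handed the job in at about 13.3 s on the robot's clock, well under the 48 s limit; no verdict came back.

- **Plug:** I pushed it down until z stopped changing and the force rose to 28 N, meaning its foot had met the floor. In the last picture its top is at about (184,102), against (183,101) predicted for fully down, and the prongs had drawn back past the flange.
- **Chuck:** I lifted it straight up and lowered it until contact showed as Fz going from −4 to +10 N. It stands upright within about 1 cm of the bat's centre (mouth at (606,190), against (604,193) if centred). The gripper is open and about 12 cm above it.

**Not as planned:**
- The hand rose about 1 cm while closing on the plug. I measured the plug's height in the hand and allowed for it.
- The tool leaned by up to 2.5° during the push.
- It drifted about 13 mm sideways while lowering the chuck. I corrected most of that.

I judged the catch's opening only from the pictures, since its joint value can't be read.

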